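Cantilever test of a model bridge deck

ROBOT

A 6-joint arm with a two-finger parallel gripper is mounted at the origin on the work surface. World frame = base frame: x ahead of the robot, y to its left, z up, the work surface at z = 0. Lengths are in m, angles in rad, forces in N, time in s.
With the tool pointing down it reaches from about 0.3 to 1 m from the base axis. Payload 5.1 kg.
Tool frame: the origin (TCP) lies on the centre line of the jaws, within the pads' length; the fingertips stand 8 mm ahead of it and the grasp point (between the pads) lies 11 mm behind it; z points along the fingers, y is the direction in which the jaws open and shut (so a half turn about z gives the same grasp; the last joint's range is limited). The gripper opens to 95 mm and grips with 3 to 60 N. Pads are 20 mm wide; open, the fingers measure 119 mm over their backs; the gripper's body (75 mm by 180 mm) begins 59 mm behind the grasp point.
Start: joints at [1.154, 0.124, 1.65, -0, 1.367, -0.083], TCP at [0.213, 0.614, 0.223] pointing down, gripper open.
Joint ranges: [-2.61, 2.61], [-1.02, 2.33], [0.03, 2.71], [-1.35, 4.49], [0.32, 2.68], [-2.91, 2.91]. Speed limits (rad/s): [2.57, 2.57, 3.14, 3.14, 3.14, 3.14].

INTERFACE

Orientations are given as [roll, pitch, yaw] about the fixed x, y, z axes, in that order (R = Rz(yaw) Ry(pitch) Rx(roll)).
In Python, from workcell import monitor, get_image, get_calibration, manip gives the robot as it stands.
- The arm moves only by the tool send_rows, never from a script. Its argument "commands" is a list that holds one entry, the list of rows, each a list of 7 numbers: the turn, a rotation vector about the tool's x, y, z in degrees, then the shift along the tool's x, y, z in m, then the opening, from 0 (shut) to 1 (fully open). A call has 1 to 20 rows; each row shifts and turns the commanded pose from where the row before left it, along the tool's axes as they then stand; what a row does not reach is not made up. A row lasts 1/12 s, in which the tool goes at most 41.7 mm and 7.16 degrees, less where a joint would pass 70% of its speed; a pose out of reach is approached as far as the arm can. A call is refused whole if a number of a shift passes 0.0417 or a number of a turn 7.16, either way. A call with a gripper value outside its range is refused whole. The fingers move at their own pace and stop on an object; "force" is the grip in N (left out, the last holds). Time passes only in rows, so rows that do not move let the fingers close. It gives the time, the measured TCP pose, the force and the opening at its end, in the units of the state.
- monitor.read_state(): the state, without advancing time (a new reading comes with each control period).
- get_image(name): name is "scene" or "top"; returns (picture, depth): 384x512x3 uint8, blue, green, red; 384x512 float32, m along the optical axis (not along the pixel's ray), 0 where there is no reading.
- get_calibration(name): a dict with "K" (3x3 intrinsics, pixels), "rvec" (rotation vector, rad) and "tvec" (3), from world to camera coordinates, as OpenCV has them. Camera axes: x right, y down, z forward; pixel columns grow to the right and rows downward; lengths in m; the calibration is good to about 2 mm. A picture is of the moment at which its call begins. get_calibration takes no time and is no camera call.
- manip.sign_off(): hands the job in, once; it reports no verdict.
The state is a dict: "time": time; "joint_pos": joint angles; "qd": joint speeds; "tau": joint torques, N m; "eef_pos": TCP position; "tcp_rot": TCP orientation; "force": force on the tool from outside, world axes, zero at the start; "wrist_torque": the same for the moment, N m; "grip_width": finger opening in m.
Only numpy, scipy, OpenCV 4.12 (cv2) and the standard library are available. Lean on these libraries where they do the work, as an engineer would, in place of code of your own. Each camera call takes 0.05 s, during which the arm holds its last target.

TASK

First slide the span gauge along its rail, by the orange knob, until its red pointer is level with the yellow marker. Then take the white bridge deck by its green grip block and slide it flat and straight out over the edge of the wooden abutment, without tipping or lifting it, until its red nose is level with the gauge's pointer. It would tip into the river there, so finish while still holding it level on the abutment: do not let go, and leave everything else where it stands.

Things in the scene. Friction and masses are not known exactly. Their poses are not given: they have to be found in the camera images.
- stand: Bridge test rig, fixed: a plywood baseboard 600 x 260 x 10 mm carrying a brown wooden abutment block 290 long x 90 wide, its flat top 90 mm above the table, with a red line along its edge. Origin at table height under the middle of that edge; x points out in the launch direction (over the blue river), y towards the gauge rail, z up. The abutment lies at x -290 to 0 mm, y -45 to 45 mm. An aluminium gauge rail runs parallel to x at y = 90 mm, its top 80 mm above the table.
- edge (a point): Middle of the top edge of the abutment (90 mm above the table, over the stand's origin), same axes as the stand.
- gauge (a joint): Span gauge, a black carriage 50 x 36 mm that slides along the rail without tilting. Value in m = distance of its pointer beyond the abutment's edge along the stand's x; range 0 to 0.235. Light friction (about 1.5 N); it stays where it is left.
- pointer (a point): Tip of the gauge's thin red pointer, 98 mm above the table, 40 mm from the carriage's middle towards the deck (stand y = 50 mm); axes as the stand's. It ends 15 mm beside a centred deck and does not touch it. A red line on the carriage top and the middle of the orange knob share its x.
- gauge_grip (a point): Centre of the top face of the gauge's orange knob, a square post 24 x 24 mm, 45 mm tall (98 to 143 mm above the table), sides parallel to the stand's x and y.
- mark (a point): Top of the upright yellow marker blade (5 mm thick along x, 18 mm wide), 98 mm above the table, standing on the far side of the rail from the deck at stand y = 127 mm; axes as the stand's. Fixed during the job; it stands 150 to 200 mm beyond the abutment's edge.
- deck: Loose white bridge deck, a board 320 (x) x 70 (y) x 10 mm, about 0.34 kg, lying on the abutment with its nose a little over the edge. Origin at the centre of its underside; x points to the nose. A brass weight (36 mm across, 24 mm tall) is fixed 50 mm behind the nose, so the deck tips once its nose is more than about 110 mm beyond the edge unless its tail is held down (up to about 6 N).
- nose (a point): Middle of the top edge of the deck's nose (painted red), 160 mm ahead of the deck's origin and 10 mm above its underside.
- deck_grip (a point): Centre of the top face of the deck's green grip block, 30 x 30 mm and 45 mm tall, standing on the deck's top face 125 mm behind the deck's origin; sides parallel to the deck's x and y.
- spare_weight: Bystander: loose brass weight, 32 mm across, 44 mm tall, on the baseboard beside the abutment. Origin under its centre.
- figure: Bystander: small loose green figure, 37 mm tall, on the river part of the baseboard. Origin under its foot.
- white_dog: Bystander: white toy robot dog with black spots, about 190 mm long, 140 mm tall.
- pencil_cup: Bystander: blue cup, 76 mm across, 95 mm tall.
- screwdriver: Bystander: screwdriver, 170 mm long, lying on the table.
- glue: Bystander: white glue bottle, 44 mm across, 110 mm tall.

How it is judged:
On the way, in this order (a step that is already met when the one before it is completed fails the run):
1. the gauge's pointer stands level with the yellow marker, the deck not yet slid out (x of pointer in the frame of mark between -0.005 and 0.005 m and distance of deck from where it was at the start of the episode below 0.02 m), for 0.2 s.
2. the deck's nose is slid out level with the pointer (x of nose in the frame of pointer between -0.006 and 0.006 m and x of pointer in the frame of mark between -0.005 and 0.005 m), for 0.2 s.
At the end, for the whole second after the job is handed in: Pointer within 5 mm of the marker; nose within 6 mm of the pointer along the launch direction; the fingers hold the deck (over 1 N), it bears on the abutment, level within 0.05 rad, straight within 0.09 rad, nose within 25 mm of the centre line sideways and 30 mm in height, at rest (all of step 2 and angle between deck's own z axis and vertical below 0.05 rad and contact force between the fingers and deck above 1 N and contact force between deck and stand above 0.3 N and angle between the x axis of deck and the x axis of stand, either way round below 0.09 rad and y of nose in the frame of edge between -0.025 and 0.025 m and z of nose in the frame of edge between -0.03 and 0.03 m and linear speed of deck below 0.02 m/s); the arm keeps its last pose, push and grip.
It fails at once if the deck tipped (angle between deck's own z axis and vertical above 0.12 rad).
It fails at once if the deck lifted more than 15 mm off the abutment or dropped off it (z of deck in the frame of edge above 0.015 m or z of deck in the frame of edge below -0.03 m).
It fails at once if a bystander was moved more than 30 mm or knocked over (distance of any of spare_weight, figure, white_dog, pencil_cup, screwdriver, glue from where it was at the start of the episode above 0.03 m or angle between any of spare_weight, figure, white_dog, pencil_cup, glue's own z axis and vertical above 0.5 rad).
It also fails if it takes over 56 s, if anything falls off the work surface, if the arm or the gripper's body presses on something with over 40 N, if the wrist force passes 120 N, or if a joint passes its speed limit or range.

## Working session

There is one attempt and no reset: what is moved stays moved. The work goes in short steps, Python scripts to look and compute and a tool call to move; the robot and the scene stay as the last step left them, time stands still between calls to the robot, and variables do not carry over. Pictures are saved under pics/ and viewed, and the job is handed in when it is done.

Besides the shell and the picture viewer there is one more tool, called by a JSON object that holds its "name" and its "arguments". send_rows: Moves the arm, as the interface text tells. Its arguments: {"type":"object","properties":{"commands":{"type":"array"},"force":{"type":"number"}},"required":["commands"]}

```bash
mkdir -p pics; ls
cat > h.py <<'E'
import cv2,numpy as np
from workcell import monitor,get_image,get_calibration,manip
def cal(n):
    c=get_calibration(n);R=cv2.Rodrigues(np.array(c["rvec"],float))[0];return np.array(c["K"],float),R,np.array(c["tvec"],float).ravel()
def ray(n,u,v):
    K,R,t=cal(n);d=R.T@np.linalg.solve(K,[u,v,1.]);return -R.T@t,d
def onz(n,u,v,z):
    o,d=ray(n,u,v);return o+d*(z-o[2])/d[2]
def dep(n,u,v,D):
    o,d=ray(n,u,v);return o+d*D
def proj(n,p):
    K,R,t=cal(n);q=K@(R@np.array(p)+t);return q[:2]/q[2]
E
python3 - <<'E'
from h import *
for n in("scene","top"):
    im,d=get_image(n);cv2.imwrite(f"pics/{n}0.png",im);np.savez(f"{n}0.npz",im=im,d=d)
    K,R,t=cal(n);print(n,K.round(1).tolist(),(-R.T@t).round(3),R[2].round(2))
print(monitor.read_state())
E
```

```text
pics
scene [[451.4, 0.0, 259.9], [0.0, 451.4, 189.3], [0.0, 0.0, 1.0]] [ 1.393 -0.34   1.095] [-0.62  0.26 -0.74]
top [[444.7, 0.0, 262.6], [0.0, 444.7, 192.1], [0.0, 0.0, 1.0]] [0.396 0.008 1.408] [ 0.12 -0.01 -0.99]
{'time': 0.1, 'joint_pos': array([ 1.15440268e+00,  1.24457744e-01,  1.65151660e+00, -9.73648605e-06,
        1.36749989e+00, -8.26047681e-02]), 'qd': array([ 0.00105694, -0.00085325, -0.00169137, -0.00070259,  0.00154962,
        0.00133123]), 'tau': array([ 1.19047172e-05, -4.18882513e+01, -3.61096179e+01,  7.77915772e-02,
        4.61776822e-02, -8.51817390e-05]), 'eef_pos': array([0.21276267, 0.61360121, 0.22151072]), 'tcp_rot': array([-3.13971671e+00, -1.45750541e-04,  2.80780562e+00]), 'force': array([ 0.36446138,  1.13269199, -0.35117715]), 'wrist_torque': array([ 0.02594749, -0.03058023,  0.01936697]), 'grip_width': 0.09505312421285216}
```

View pics/scene0.png

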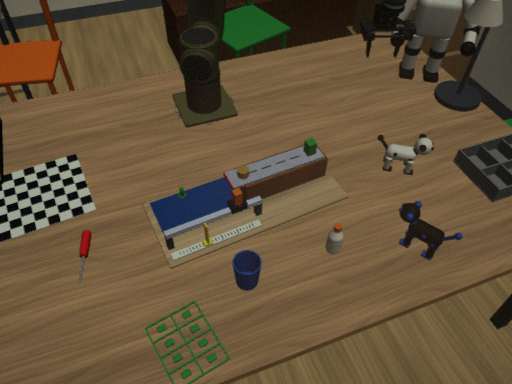

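View pics/top0.png

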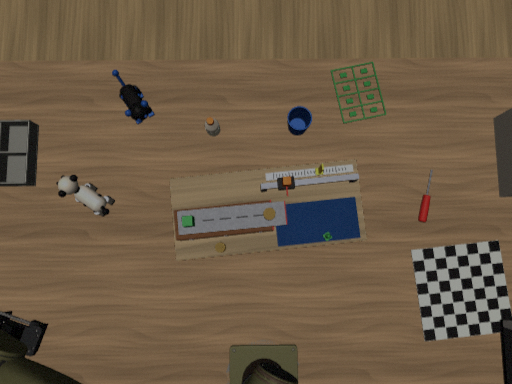

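The scene view shows the rig with its rail facing the camera (orange knob about (237,198), yellow marker about (207,235), green grip (310,147)). In the top view the launch direction is to the right: knob (287,182), marker (320,170), grip (188,221), nose about (286,214). Next I zoom in and measure.

Run:
```python
from h import *
a=cv2.imread("pics/top0.png");cv2.imwrite("pics/top0z.png",cv2.resize(a[150:265,165:370],None,fx=3.9,fy=3.9,interpolation=cv2.INTER_CUBIC))
a=cv2.imread("pics/scene0.png");cv2.imwrite("pics/scene0z.png",cv2.resize(a[125:265,140:350],None,fx=3.8,fy=3.8,interpolation=cv2.INTER_CUBIC))
for n,boxes in(("top",(165,150,370,265)),("scene",(140,125,350,265))):
    z=np.load(f"{n}0.npz");im=z["im"];d=z["d"];hsv=cv2.cvtColor(im,cv2.COLOR_BGR2HSV)
    x0,y0,x1,y1=boxes
    for nm,lo,hi in(("orange",(5,180,120),(14,255,255)),("red",(0,150,80),(4,255,255)),("red2",(172,150,80),(180,255,255)),("yellow",(22,150,120),(34,255,255)),("green",(50,100,40),(85,255,255)),("brass",(15,100,90),(24,255,255))):
        m=cv2.inRange(hsv,lo,hi);k=np.zeros_like(m);k[y0:y1,x0:x1]=m[y0:y1,x0:x1]
        N,l,s,c=cv2.connectedComponentsWithStats(k)
        for i in range(1,N):
            if s[i,4]>=4:
                D=np.median(d[l==i]);print(n,nm,s[i],c[i].round(1),dep(n,*c[i],D).round(3))
```

```text
top orange [289 177   2   3   4] [289.8 178.2] [ 0.594 -0.08   0.141]
top orange [286 183   5   2   5] [288.  183.4] [ 0.58  -0.074  0.141]
top red [286 186   2   4   7] [286.4 187.7] [ 0.573 -0.072  0.098]
top red [287 191   1   5   5] [287. 193.] [ 0.557 -0.074  0.096]
top red [273 226   1   4   4] [273.  227.5] [ 0.456 -0.031  0.091]
top yellow [322 164   1   4   4] [322.  165.5] [ 0.639 -0.18   0.097]
top yellow [316 169   3   5   7] [316.9 170.6] [ 0.638 -0.175  0.018]
top green [182 216  11  11 111] [187.1 220.8] [0.475 0.214 0.144]
top green [323 232   9   9  51] [326.9 236. ] [ 0.431 -0.2    0.02 ]
top brass [ 165  150  205  115 6629] [267.7 202.3] [ 0.541 -0.018 -0.009]
top brass [316 165   5   3   5] [318.  166.4] [ 0.652 -0.18   0.01 ]
top brass [283 177   8   8  44] [285.9 180.2] [ 0.589 -0.068  0.142]
top brass [234 203   4   1   4] [235.5 203. ] [0.538 0.084 0.008]
top brass [263 208  12  12 106] [269.  213.5] [ 0.495 -0.019  0.123]
top brass [215 242  10  11  89] [219.5 247.1] [0.4   0.132 0.043]
scene orange [233 188   9   8  47] [236.8 191.6] [ 0.589 -0.072  0.144]
s
[... 1792 characters left out ...]
]
scene brass [294 211   5   3   8] [296.2 212.1] [0.622 0.109 0.011]
scene brass [268 215   4   9  14] [269.8 218.6] [0.616 0.022 0.011]
scene brass [278 214   7   4  11] [281.2 215.9] [0.619 0.059 0.011]
scene brass [207 225   4  16  29] [208.  232.7] [ 0.605 -0.171  0.018]
scene brass [203 226   3  14  16] [203.9 233. ] [ 0.612 -0.184  0.032]
scene brass [177 238   3   3   5] [178. 239.] [ 0.59  -0.258  0.01 ]
scene brass [182 239   3   3   5] [182.8 239.6] [ 0.596 -0.246  0.009]
scene brass [164 242   2   3   4] [164.8 243.2] [ 0.59  -0.298  0.009]
scene brass [206 245   4   2   4] [207.5 245.5] [ 0.648 -0.185  0.017]
scene brass [173 248   4   3   5] [174.4 249. ] [ 0.62  -0.277  0.009]
```

```bash
ls -la pics
```

```text
total 1320
drwxr-xr-x 2 agent agent   4096 Dec  7 00:53 .
drwxr-xr-x 3 agent agent   4096 Dec  7 00:53 ..
-rw-r--r-- 1 agent agent 312857 Dec  7 00:53 scene0.png
-rw-r--r-- 1 agent agent 410990 Dec  7 00:53 scene0z.png
-rw-r--r-- 1 agent agent 288322 Dec  7 00:53 top0.png
-rw-r--r-- 1 agent agent 319531 Dec  7 00:53 top0z.png
```

View pics/top0z.png

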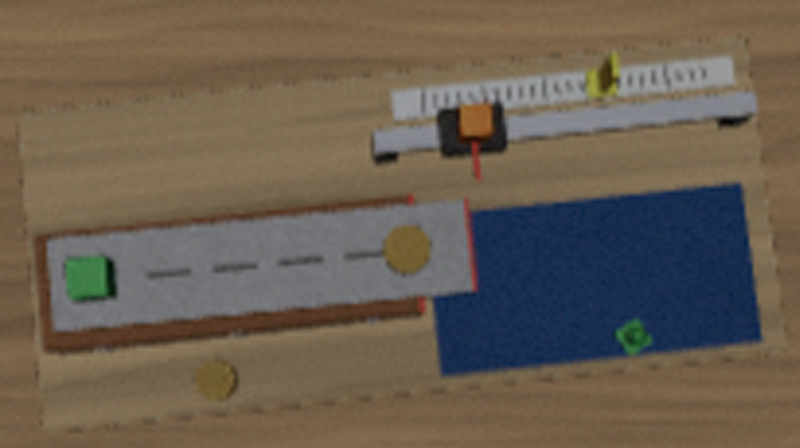

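View pics/scene0z.png

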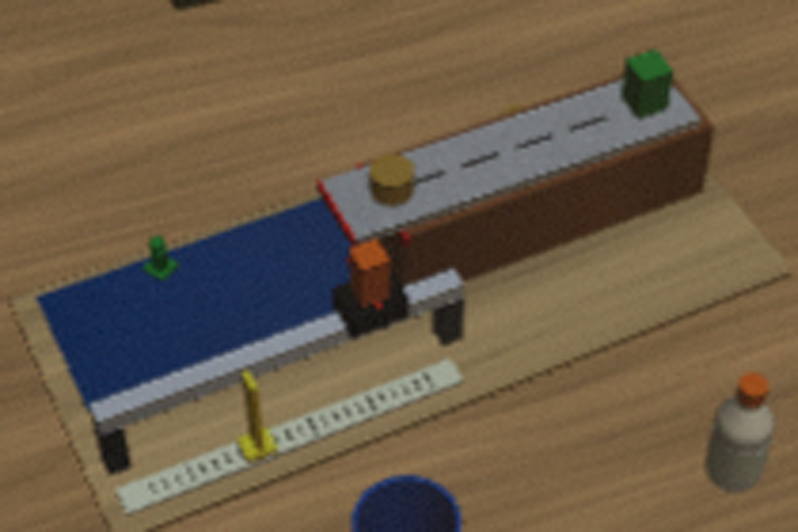

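```bash
cat > pc.py <<'E'
from h import *
def cloud(n,im,d):
    K,R,t=cal(n);h,w=d.shape;u,v=np.meshgrid(np.arange(w),np.arange(h))
    r=np.stack([(u-K[0,2])/K[0,0],(v-K[1,2])/K[1,1],np.ones_like(d)],-1)*d[...,None]
    return (r-t)@R   # R^T (p-t)
E
python3 - <<'E'
from pc import *
for n in("top","scene"):
    z=np.load(n+"0.npz");im,d=z["im"],z["d"];P=cloud(n,im,d)
    hsv=cv2.cvtColor(im,cv2.COLOR_BGR2HSV).astype(int)
    print(n)
    # baseboard / rail
    def box(x0,x1,y0,y1,z0,z1): 
        return (P[...,0]>x0)&(P[...,0]<x1)&(P[...,1]>y0)&(P[...,1]<y1)&(P[...,2]>z0)&(P[...,2]<z1)
    m=box(.52,.65,-.30,.04,.072,.088);q=P[m]
    print("rail",m.sum(),q.mean(0).round(4)); c=q.mean(0);w=np.linalg.svd(q[:,:2]-c[:2])[2][0];print(np.degrees(np.arctan2(w[1],w[0])))
    m=box(.60,.68,-.21,-.15,.03,.12);k=P[m]
    for r in sorted(k.tolist(),key=lambda a:-a[2])[:25]: print(np.round(r,4),proj(n,r).round(1))
    m=box(.50,.65,-.12,-.03,.135,.16);print("knobtop",m.sum(),P[m].mean(0).round(4),P[m].min(0).round(4),P[m].max(0).round(4))
    m=box(.42,.53,.17,.25,.12,.16);print("griptop",m.sum(),P[m].mean(0).round(4),P[m].min(0).round(4),P[m].max(0).round(4),np.median(P[m][:,2]))
    m=box(.40,.53,-.08,.25,.094,.106);q=P[m];c=q.mean(0);(cx,cy),(a,b),an=cv2.minAreaRect((q[:,:2]*1000).astype(np.float32));print("decktop",m.sum(),c.round(4),cx,cy,a,b,an)
E
```

```text
top
rail 526 [ 0.5939 -0.1516  0.079 ]
-82.8001516450925
[ 0.6397 -0.1794  0.1013] [322. 165.]
[ 0.6278 -0.1792  0.1006] [322. 169.]
[ 0.6308 -0.1793  0.1002] [322. 168.]
[ 0.6431 -0.1767  0.0998] [321. 164.]
[ 0.6281 -0.1825  0.0985] [323. 169.]
[ 0.6342 -0.1797  0.0984] [322. 167.]
[ 0.6404 -0.1769  0.098 ] [321. 165.]
[ 0.6314 -0.1828  0.0969] [323. 168.]
[ 0.6438 -0.1803  0.0959] [322. 164.]
[ 0.6351 -0.1834  0.0936] [323. 167.]
[ 0.6352 -0.1774  0.0931] [321. 167.]
[ 0.6383 -0.1776  0.0927] [321. 166.]
[ 0.6383 -0.1806  0.0924] [322. 166.]
[ 0.6332 -0.1781  0.0874] [321. 168.]
[ 0.6057 -0.1986  0.0863] [328. 177.]
[ 0.6272 -0.1812  0.0862] [322. 170.]
[ 0.6034 -0.1688  0.0837] [318. 178.]
[ 0.6279 -0.1786  0.0828] [321. 170.]
[ 0.631  -0.1787  0.0827] [321. 169.]
[ 0.6037 -0.1508  0.0824] [312. 178.]
[ 0.6007 -0.1508  0.0824] [312. 179.]
[ 0.6006 -0.1659  0.0822] [317. 179.]
[ 0.6065 -0.1902  0.0819] [325. 177.]
[ 0.6007 -0.1629  0.0817] [316. 179.]
[ 0.6002 -0.2052  0.0817] [330. 179.]
knobtop 67 [ 0.5876 -0.0695  0.1414] [ 0.5754 -0.0806  0.1352] [ 0.5991 -0.0575  0.1483]
grip
[... 849 characters left out ...]
8.]
[ 0.6271 -0.1866  0.0937] [203. 224.]
[ 0.6434 -0.1833  0.0892] [206. 229.]
[ 0.6458 -0.1841  0.088 ] [206. 230.]
[ 0.6407 -0.1855  0.0869] [205. 229.]
[ 0.6426 -0.1803  0.0869] [207. 229.]
[ 0.6001 -0.1819  0.0864] [202. 218.]
[ 0.6046 -0.1568  0.0851] [211. 217.]
[ 0.6444 -0.181   0.0847] [207. 230.]
[ 0.6419 -0.1861  0.0841] [205. 230.]
[ 0.6035 -0.1979  0.0841] [197. 221.]
knobtop 72 [ 0.5909 -0.0745  0.1424] [ 0.5756 -0.0862  0.1351] [ 0.6022 -0.0618  0.1482]
griptop 131 [0.4803 0.2092 0.1392] [0.4608 0.1956 0.1204] [0.4944 0.2289 0.1491] 0.14227721082434133
decktop 1495 [0.4909 0.0811 0.1007] 483.7476501464844 87.69989776611328 85.52689361572266 322.32830810546875 5.479334831237793
```

Run:
```python
from pc import *
for n in("top","scene"):
    z=np.load(n+"0.npz");im,d=z["im"],z["d"];hsv=cv2.cvtColor(im,cv2.COLOR_BGR2HSV);P=cloud(n,im,d)
    print(n)
    b=(cv2.inRange(hsv,(100,120,40),(130,255,255))>0)&(P[...,0]<.58)&(P[...,0]>.38)&(P[...,1]<0.05)&(P[...,1]>-.33)&(abs(P[...,2])<.04)
    N,l,s,c=cv2.connectedComponentsWithStats(b.astype(np.uint8));i=1+np.argmax(s[1:,4]);b=(l==i)
    def onplane(m,h):
        v,u=np.nonzero(m);return np.array([onz(n,a,bb,h) for a,bb in zip(u,v)])
    q=onplane(b,.011);r=cv2.minAreaRect((q[:,:2]*1000).astype(np.float32));print("river",r)
    # robot-side edge of river (min x per y bin) and far edge
    for nm,m,h in(("river",b,.011),("rail",(hsv[...,1]<70)&(hsv[...,2]>60)&(abs(P[...,2]-.08)<.012)&(P[...,0]>.55)&(P[...,0]<.63)&(P[...,1]>-.31)&(P[...,1]<.03),.08),
      ("deck",(hsv[...,1]<90)&(hsv[...,2]>60)&(abs(P[...,2]-.1)<.012)&(P[...,0]<.54)&(P[...,0]>.42)&(P[...,1]>-.1)&(P[...,1]<.28),.1)):
        q=onplane(m,h)
        if len(q)<20: print(nm,len(q));continue
        ys=np.round(q[:,1]/.004);E=[[],[]]
        for y in np.unique(ys):
            k=q[ys==y]
            if len(k)<2: continue
            E[0].append([y*.004,k[:,0].min()]);E[1].append([y*.004,k[:,0].max()])
        for e in E:
            e=np.array(e).astype(np.float32);e=e[3:-3]
            vx,vy,x0,y0=cv2.fitLine(e,cv2.DIST_HUBER,0,.001,.001).ravel()
            print(nm,len(q),"slope dx/dy",vy/vx,"deg",np.degrees(np.arctan(vy/vx)),x0,y0)
        print(cv2.minAreaRect((q[:,:2]*1000).astype(np.float32)))
    # red lines
```

```text
topTraceback (most recent call last):
  File "<stdin>", line 9, in <module>
  File "<stdin>", line 8, in onplane
  File "h.py", line 8, in onz
    o,d=ray(n,u,v);return o+d*(z-o[2])/d[2]
        ~~~^^^^^^^
  File "h.py", line 6, in ray
    K,R,t=cal(n);d=R.T@np.linalg.solve(K,[u,v,1.]);return -R.T@t,d
          ~~~^^^
  File "h.py", line 4, in cal
    c=get_calibration(n);R=cv2.Rodrigues(np.array(c["rvec"],float))[0];return np.array(c["K"],float),R,np.array(c["tvec"],float).ravel()
ValueError: time passes only in moves, steps and waits
```

```bash
python3 - <<'E'
s=open('h.py').read().replace("def cal(n):","import functools\n@functools.lru_cache(None)\ndef cal(n):")
open('h.py','w').write(s)
E
cat > fit.py <<'E'
from pc import *
for n in("top","scene"):
    z=np.load(n+"0.npz");im,d=z["im"],z["d"];hsv=cv2.cvtColor(im,cv2.COLOR_BGR2HSV);P=cloud(n,im,d)
    print(n)
    b=(cv2.inRange(hsv,(100,120,40),(130,255,255))>0)&(P[...,0]<.58)&(P[...,0]>.38)&(P[...,1]<0.05)&(P[...,1]>-.33)&(abs(P[...,2])<.04)
    def onplane(m,h):
        v,u=np.nonzero(m);return np.array([onz(n,a,bb,h) for a,bb in zip(u,v)])
    for nm,m,h in(("river",b,.011),("rail",(hsv[...,1]<70)&(hsv[...,2]>60)&(abs(P[...,2]-.08)<.012)&(P[...,0]>.55)&(P[...,0]<.63)&(P[...,1]>-.31)&(P[...,1]<.03),.08),
      ("deck",(hsv[...,1]<90)&(hsv[...,2]>60)&(abs(P[...,2]-.1)<.012)&(P[...,0]<.54)&(P[...,0]>.42)&(P[...,1]>-.1)&(P[...,1]<.28),.1)):
        N,l,s,c=cv2.connectedComponentsWithStats(m.astype(np.uint8));i=1+np.argmax(s[1:,4]);m=(l==i)
        q=onplane(m,h)
        ys=np.round(q[:,1]/.004);E=[[],[]]
        for y in np.unique(ys):
            k=q[ys==y]
            if len(k)<2: continue
            E[0].append([y*.004,k[:,0].min()]);E[1].append([y*.004,k[:,0].max()])
        for e in E:
            e=np.array(e).astype(np.float32);e=e[3:-3]
            vx,vy,x0,y0=cv2.fitLine(e,cv2.DIST_HUBER,0,.001,.001).ravel()
            print(nm,len(q),"deg %.2f"%np.degrees(np.arctan(vy/vx)),"at",x0,y0,"y range",e[0,0],e[-1,0])
        print(cv2.minAreaRect((q[:,:2]*1000).astype(np.float32)))
E
python3 fit.py
```

```text
top
river 2946 deg -5.58 at -0.1568 0.41547891 y range -0.292 -0.056
river 2946 deg -5.34 at -0.1756 0.54026914 y range -0.292 -0.056
((478.334716796875, -170.17950439453125), (126.12525939941406, 256.7087707519531), 5.579018592834473)
rail 384 deg -5.40 at -0.194 0.5917282 y range -0.28 -0.108
rail 384 deg -5.42 at -0.194 0.6070187 y range -0.28 -0.108
((599.3947143554688, -193.81973266601562), (18.064693450927734, 195.18951416015625), 5.397684097290039)
deck 2352 deg -4.85 at 0.092 0.45137304 y range -0.056 0.24
deck 2352 deg -4.69 at 0.092 0.5204041 y range -0.056 0.24
((486.19793701171875, 92.38909149169922), (72.30397033691406, 317.3310241699219), 4.829753875732422)
scene
river 2206 deg -5.29 at -0.188 0.4157888 y range -0.292 -0.06
river 2206 deg -6.20 at -0.1736 0.5303845 y range -0.292 -0.06
((472.34954833984375, -173.57135009765625), (119.79264831542969, 252.2444305419922), 5.410135269165039)
rail 516 deg -5.54 at -0.2084 0.59373784 y range -0.284 -0.108
rail 516 deg -5.32 at -0.196 0.61599946 y range -0.284 -0.108
((605.6510620117188, -195.36045837402344), (29.891435623168945, 201.38706970214844), 4.896450042724609)
deck 1545 deg -5.51 at 0.1196 0.44727394 y range -0.056 0.24
deck 1545 deg -4.70 at 0.0788 0.5253423 y range -0.056 0.24
((486.6822814941406, 92.08065795898438), (80.07518005371094, 318.9519348144531), 4.859973907470703)
```

```bash
cat > st.py <<'E'
from pc import *
a=np.radians(5.42);X=np.array([np.sin(a),-np.cos(a)]);Y=np.array([np.cos(a),np.sin(a)])
def S(p): return (np.array(p)[:2]@X,np.array(p)[:2]@Y)
def blob(n,im,P,lo,hi,z0,z1,xr,yr):
    hsv=cv2.cvtColor(im,cv2.COLOR_BGR2HSV);m=(cv2.inRange(hsv,lo,hi)>0)&(P[...,2]>z0)&(P[...,2]<z1)&(P[...,0]>xr[0])&(P[...,0]<xr[1])&(P[...,1]>yr[0])&(P[...,1]<yr[1])
    return np.argwhere(m)[:,::-1]
E
python3 - <<'E'
from st import *
for n in("top","scene"):
    z=np.load(n+"0.npz");im,d=z["im"],z["d"];P=cloud(n,im,d)
    for nm,lo,hi,z0,z1,xr,yr,h in(("pointer",(0,110,60),(6,255,255),.085,.115,(.50,.60),(-.11,-.04),.098),("knobtop",(5,130,120),(22,255,255),.13,.155,(.55,.62),(-.11,-.03),.143),
      ("marktop",(15,60,60),(40,255,255),.088,.11,(.60,.67),(-.22,-.14),.098),("grip",(40,80,40),(90,255,255),.135,.16,(.42,.53),(.16,.26),.145),
      ("nose",(0,110,60),(6,255,255),.085,.115,(.42,.53),(-.11,-.04),.1),("edge",(0,110,60),(6,255,255),.08,.1,(.4,.56),(-.045,.0),.09)):
        q=blob(n,im,P,lo,hi,z0,z1,xr,yr)
        if len(q)==0: print(n,nm,0);continue
        W=np.array([onz(n,u,v,h) for u,v in q]);s=np.array([S(w) for w in W])
        print(n,nm,len(q),q.mean(0).round(1),W.mean(0).round(4),"s",s.mean(0).round(4),s.min(0).round(3),s.max(0).round(3))
E
```

```text
top pointer 21 [285.9 195.3] [ 0.5501 -0.0702  0.098 ] s [0.1219 0.5411] [0.113 0.492] [0.128 0.569]
top knobtop 58 [286.4 180.2] [ 0.5888 -0.0698  0.143 ] s [0.1251 0.5795] [0.114 0.568] [0.136 0.59 ]
top marktop 13 [321.9 166.5] [ 0.6357 -0.1795  0.098 ] s [0.2388 0.6159] [0.236 0.608] [0.242 0.624]
top grip 112 [187.  220.8] [0.4748 0.2144 0.145 ] s [-0.1686  0.4929] [-0.183  0.478] [-0.153  0.507]
top nose 12 [285.2 213.3] [ 0.4965 -0.067   0.1   ] s [0.1136 0.488 ] [0.113 0.459] [0.114 0.522]
top edge 11 [271.7 220.2] [ 0.4775 -0.0273  0.09  ] s [0.0723 0.4728] [0.07  0.446] [0.074 0.533]
scene pointer 12 [231.3 185.9] [ 0.5228 -0.0669  0.098 ] s [0.116  0.5142] [0.114 0.492] [0.123 0.59 ]
scene knobtop 46 [236.7 191.7] [ 0.5886 -0.0722  0.143 ] s [0.1275 0.5791] [0.117 0.568] [0.138 0.59 ]
scene marktop 18 [205. 226.] [ 0.639  -0.1842  0.098 ] s [0.2437 0.6188] [0.24  0.607] [0.247 0.633]
scene grip 79 [310.5 142.9] [0.4792 0.2117 0.145 ] s [-0.1655  0.4971] [-0.181  0.478] [-0.144  0.518]
scene nose 22 [227.9 180. ] [ 0.498  -0.0692  0.1   ] s [0.1159 0.4893] [0.114 0.458] [0.118 0.521]
scene edge 10 [244.1 183.1] [ 0.5183 -0.0248  0.09  ] s [0.0736 0.5137] [0.07  0.442] [0.077 0.536]
```

{"name": "send_rows", "arguments": {"commands": [[[0,0,-6.13,0,0,0,1],[0,0,-6.13,0,0,0,1],[0,0,-6.13,0,0,0,1],[0,0,-6.13,0,0,0,1],[0,0,0,-0.008,-0.018,0,1],[0,0,0,-0.0155,-0.036,0,1],[0,0,0,-0.0155,-0.036,0,1],[0,0,0,-0.0155,-0.036,0,1],[0,0,0,-0.0155,-0.036,0,1],[0,0,0,-0.0155,-0.036,0,1],[0,0,0,-0.0155,-0.036,0,1],[0,0,0,-0.0155,-0.036,0,1],[0,0,0,-0.0155,-0.036,0,1],[0,0,0,-0.0155,-0.036,0,1],[0,0,0,-0.0155,-0.036,0,1],[0,0,0,-0.0155,-0.036,0,1],[0,0,0,-0.0155,-0.036,0,1],[0,0,0,-0.0155,-0.036,0,1],[0,0,0,-0.0155,-0.036,0,1],[0,0,0,-0.0155,-0.036,0,1]]], "force": 30}}

```text
time: 1.77
eef_pos: [0.5051, 0.0793, 0.2223]
tcp_rot: [3.141, -0.0, -3.048]
force: [1.0, -0.4, 0.1]
grip_width: 0.0949
```

```bash
cat > w.py <<'E'
from st import *
s=monitor.read_state();print(s["time"],s["eef_pos"].round(4),"yaw",np.degrees(s["tcp_rot"]).round(2),"S",np.round(S(s["eef_pos"]),4),"w",round(s["grip_width"],4),"F",s["force"].round(1))
E
python3 w.py
```

```text
1.7667 [0.5051 0.0793 0.2223] yaw [ 1.7999e+02 -2.0000e-02 -1.7462e+02] S [-0.0312  0.5104] w 0.0949 F [ 1.  -0.4  0.1]
```

{"name": "send_rows", "arguments": {"commands": [[[0,0,0,-0.0155,-0.035,0,1],[0,0,0,-0.0155,-0.035,0,1],[0,0,0,-0.0155,-0.035,0,1],[0,0,0,-0.0155,-0.032,0,1],[0,0,0,-0.007,-0.0205,0,1],[0,0,0,0,0,0,1],[0,0,0,0,0,0,1]]]}}

```text
time: 2.35
eef_pos: [0.5882, -0.0699, 0.2218]
tcp_rot: [3.141, -0.002, -3.05]
force: [0.7, 0.3, 0.8]
grip_width: 0.095
```

```bash
python3 w.py
python3 - <<'E'
from h import *
im,d=get_image("scene");cv2.imwrite("pics/s1.png",cv2.resize(im[90:265,140:350],None,fx=3.4,fy=3.4,interpolation=cv2.INTER_CUBIC))
E
```

```text
2.35 [ 0.5882 -0.0699  0.2218] yaw [ 1.7995e+02 -9.0000e-02 -1.7472e+02] S [0.1252 0.5789] w 0.095 F [0.7 0.3 0.8]
```

View pics/s1.png

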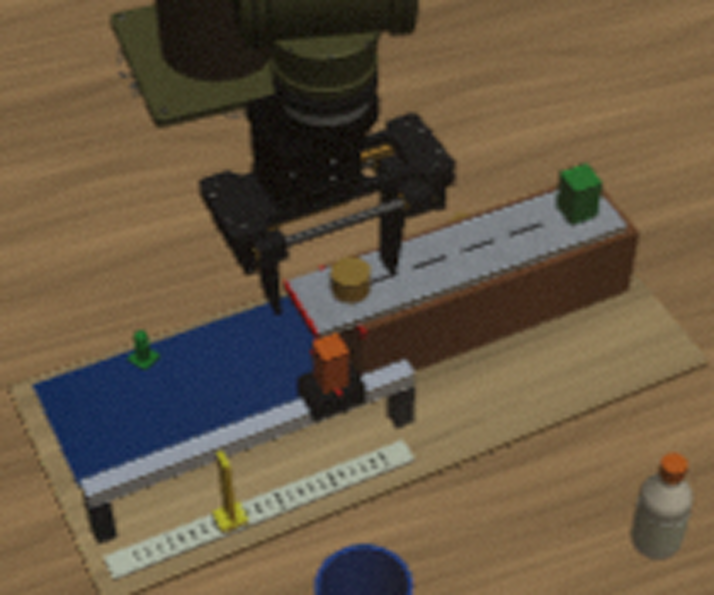

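Gripper hangs above the knob (picture about (330,355)), with its fingers on both sides of it along the rail. Now I lower it and close.

{"name": "send_rows", "arguments": {"commands": [[[0,0,0,0,0,0.02,1],[0,0,0,0,0,0.03,1],[0,0,0,0,0,0.03,1],[0,0,0,0,0,0.02,1],[0,0,0,0,0,0.009,1],[0,0,0,0,0,0,1],[0,0,0,0,0,0,0.5],[0,0,0,0,0,0,0.3],[0,0,0,0,0,0,0],[0,0,0,0,0,0,0],[0,0,0,0,0,0,0],[0,0,0,0,0,0,0],[0,0,0,0,0,0,0],[0,0,0,0,0,0,0]]], "force": 15}}

```text
time: 3.57
eef_pos: [0.5884, -0.0692, 0.1138]
tcp_rot: [-3.142, 0.0, -3.048]
force: [-0.8, 0.4, -0.4]
grip_width: 0.0471
```

```bash
python3 w.py
```

```text
3.5667 [ 0.5884 -0.0692  0.1138] yaw [-1.8000e+02  1.0000e-02 -1.7461e+02] S [0.1245 0.5792] w 0.0471 F [-0.8  0.4 -0.4]
```

Still closing; more waiting.

{"name": "send_rows", "arguments": {"commands": [[[0,0,0,0,0,0,0],[0,0,0,0,0,0,0],[0,0,0,0,0,0,0],[0,0,0,0,0,0,0],[0,0,0,0,0,0,0],[0,0,0,0,0,0,0],[0,0,0,0,0,0,0],[0,0,0,0,0,0,0]]]}}

```text
time: 4.23
eef_pos: [0.5883, -0.0693, 0.1136]
tcp_rot: [-3.141, -0.0, -3.047]
force: [0.1, -1.5, -0.0]
grip_width: 0.0237
```

```bash
python3 w.py
```

```text
4.2333 [ 0.5883 -0.0693  0.1136] yaw [-1.7999e+02 -1.0000e-02 -1.7460e+02] S [0.1245 0.5792] w 0.0237 F [ 0.1 -1.5 -0. ]
```

{"name": "send_rows", "arguments": {"commands": [[[0,0,0,0,-0.005,0,0],[0,0,0,0,-0.012,0,0],[0,0,0,0,-0.015,0,0],[0,0,0,0,-0.015,0,0],[0,0,0,0,-0.015,0,0],[0,0,0,0,-0.015,0,0],[0,0,0,0,-0.015,0,0],[0,0,0,0,-0.012,0,0],[0,0,0,0,-0.007,0,0],[0,0,0,0,-0.003,0,0],[0,0,0,0,0,0,0],[0,0,0,0,0,0,0],[0,0,0,0,0,0,0]]]}}

```text
time: 5.32
eef_pos: [0.5992, -0.1826, 0.1136]
tcp_rot: [-3.141, 0.0, -3.047]
force: [2.2, -1.5, -2.8]
grip_width: 0.0235
```

```bash
python3 w.py
python3 - <<'E'
from h import *
im,d=get_image("scene");cv2.imwrite("pics/s2.png",cv2.resize(im[130:265,140:340],None,fx=4,fy=4,interpolation=cv2.INTER_CUBIC));np.savez("scene2.npz",im=im,d=d)
im,d=get_image("top");cv2.imwrite("pics/t2.png",cv2.resize(im[145:265,170:370],None,fx=4,fy=4,interpolation=cv2.INTER_CUBIC));np.savez("top2.npz",im=im,d=d)
E
```

```text
5.3167 [ 0.5992 -0.1826  0.1136] yaw [-1.7997e+02  1.0000e-02 -1.7459e+02] S [0.2384 0.5792] w 0.0235 F [ 2.2 -1.5 -2.8]
```

View pics/s2.png

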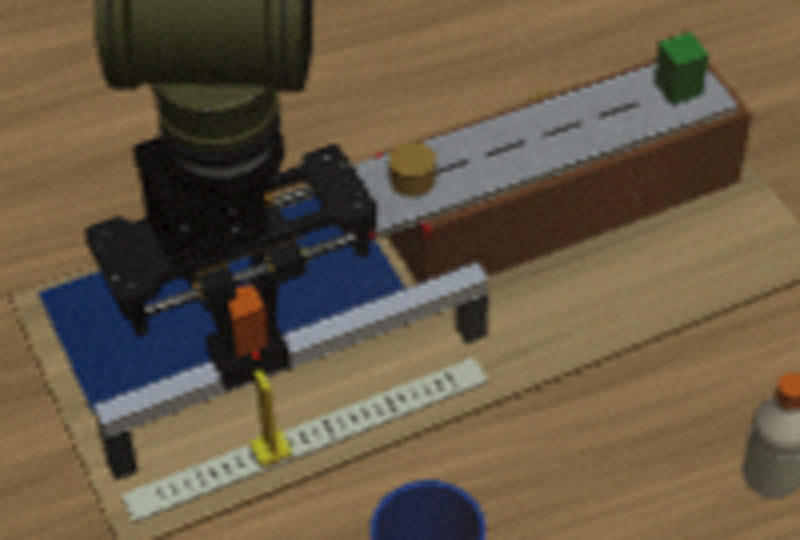

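View pics/t2.png

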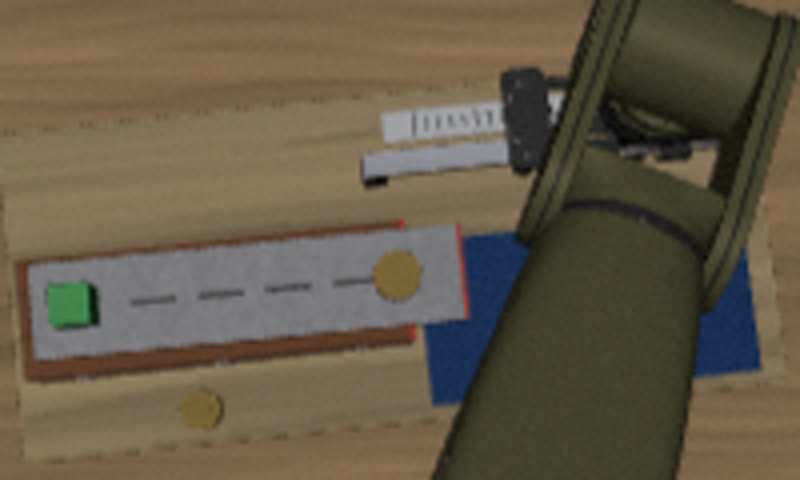

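In the scene view the knob's red line (zoomed (256,355)) sits right behind the blade top (262,376). I'll check the alignment numerically from the rays, both at 98 mm.

Run:
```python
from st import *
z=np.load("scene2.npz");im,d=z["im"],z["d"];P=cloud("scene",im,d)
for nm,lo,hi,z0,z1 in(("line",(0,130,80),(5,255,255),.085,.115),("redwrap",(172,130,60),(180,255,255),.085,.115),("mark",(15,60,60),(40,255,255),.088,.115)):
    q=blob("scene",im,P,lo,hi,z0,z1,(.55,.68),(-.24,-.13))
    if len(q): 
        W=[S(onz("scene",u,v,.098)) for u,v in q]
        for a,b in zip(q,W): print(nm,a,np.round(b,4))
```

```text
line [203 218] [0.238  0.5903]
line [204 218] [0.2355 0.5915]
line [203 219] [0.2393 0.5936]
line [204 219] [0.2368 0.5948]
mark [203 223] [0.2447 0.6067]
mark [204 223] [0.2422 0.6079]
mark [204 224] [0.2435 0.6112]
mark [205 224] [0.241  0.6124]
mark [204 225] [0.2448 0.6144]
mark [205 225] [0.2424 0.6156]
mark [206 225] [0.2399 0.6168]
mark [204 226] [0.2462 0.6176]
mark [205 226] [0.2437 0.6188]
mark [206 226] [0.2412 0.62  ]
mark [205 227] [0.245 0.622]
mark [206 227] [0.2426 0.6232]
mark [205 228] [0.2463 0.6252]
mark [206 228] [0.2439 0.6264]
mark [207 228] [0.2414 0.6276]
mark [206 229] [0.2452 0.6296]
mark [207 229] [0.2427 0.6308]
```

{"name": "send_rows", "arguments": {"commands": [[[0,0,0,0,-0.0015,0,0],[0,0,0,0,0,0,0],[0,0,0,0,0,0,0.4],[0,0,0,0,0,0,0.7],[0,0,0,0,0,0,0.7],[0,0,0,0,0,0,0.7],[0,0,0,0,0,0,0.7],[0,0,0,0,0,-0.01,0.7],[0,0,0,0,0,-0.03,0.7],[0,0,0,0,0,-0.03,0.7],[0,0,0,0,0,-0.03,0.7],[0,0,0,0,0,-0.01,0.7],[0,0,0,0.007,0.033,0,0.7],[0,0,0,0.008,0.038,0,0.7],[0,0,0,0.008,0.038,0,0.7],[0,0,0,0.008,0.038,0,0.7],[0,0,0,0.008,0.038,0,0.7],[0,0,0,0.008,0.038,0,0.7],[0,0,0,0.008,0.038,0,0.7],[0,0,0,0,0,0,0.7]]]}}

```text
time: 7.08
eef_pos: [0.5178, 0.0755, 0.2236]
tcp_rot: [3.139, -0.001, -3.042]
force: [0.3, -0.2, 0.7]
grip_width: 0.0666
```

```bash
python3 w.py
python3 - <<'E'
from h import *
im,d=get_image("scene");cv2.imwrite("pics/s3.png",cv2.resize(im[130:265,140:340],None,fx=4,fy=4,interpolation=cv2.INTER_CUBIC));np.savez("scene3.npz",im=im,d=d)
im,d=get_image("top");cv2.imwrite("pics/t3.png",cv2.resize(im[145:265,170:370],None,fx=4,fy=4,interpolation=cv2.INTER_CUBIC));np.savez("top3.npz",im=im,d=d)
E
```

```text
7.0833 [0.5178 0.0755 0.2236] yaw [ 1.7986e+02 -4.0000e-02 -1.7427e+02] S [-0.0263  0.5226] w 0.0666 F [ 0.3 -0.2  0.7]
```

View pics/t3.png

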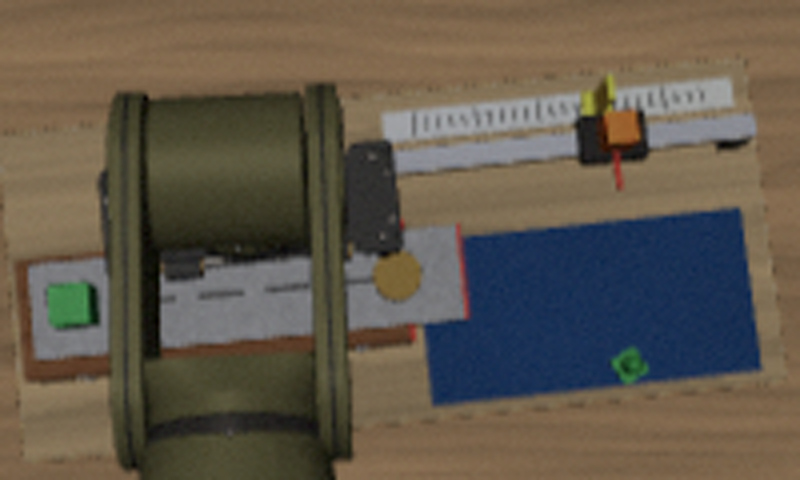

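View pics/s3.png

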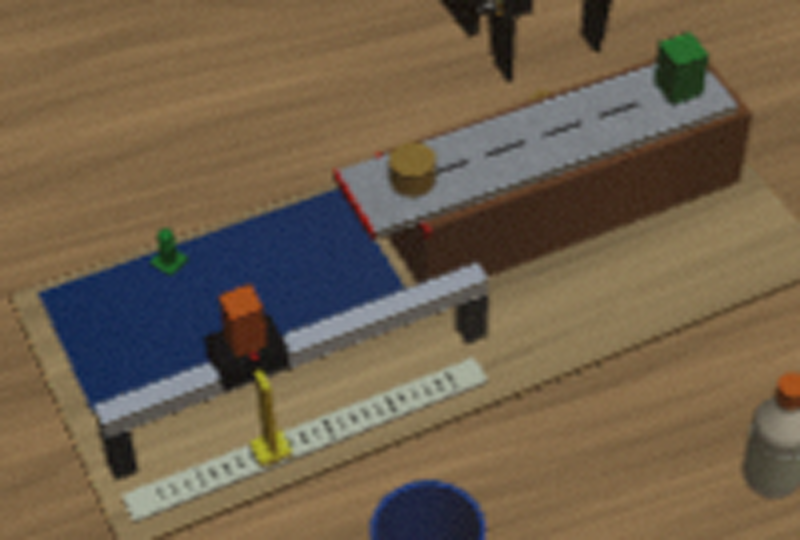

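```bash
cat > meas.py <<'E'
from st import *
import sys
tag=sys.argv[1]
for n in("top","scene"):
    z=np.load(n+tag+".npz");im,d=z["im"],z["d"];P=cloud(n,im,d)
    f=im.astype(float)
    red=np.clip(f[...,2]-np.maximum(f[...,1],f[...,0])-25,0,None)
    yel=np.clip(np.minimum(f[...,2],f[...,1])-f[...,0]-45,0,None)
    def rep(nm,wt,h,s0,s1,y0,y1,zr):
        v,u=np.nonzero(wt>0);
        m=[]
        for a,b in zip(u,v):
            q=onz(n,a,b,h);s=S(q)
            if s0<s[0]<s1 and y0<s[1]<y1 and zr[0]<P[b,a,2]<zr[1]: m.append((*s,wt[b,a]))
        m=np.array(m)
        if len(m)<2: print(n,nm,len(m));return
        print(n,nm,len(m),"s %.4f y %.4f"%tuple(np.average(m[:,:2],axis=0,weights=m[:,2])),m[:,:2].min(0).round(4),m[:,:2].max(0).round(4))
    rep("pointer",red,.098,.215,.265,.527,.560,(.06,.125))
    rep("line",red,.098,.215,.265,.588,.60,(.085,.125))
    rep("mark",yel,.098,.215,.265,.605,.635,(.091,.115))
    rep("knob",red,.143,.215,.265,.56,.6,(.13,.16))
    rep("nose",red,.1,.09,.265,.452,.524,(.07,.125))
E
python3 meas.py 3
```

```text
top pointer 12 s 0.2371 y 0.5508 [0.2344 0.5387] [0.2389 0.5599]
top line 4 s 0.2549 y 0.5895 [0.2266 0.5882] [0.2574 0.5942]
top mark 10 s 0.2392 y 0.6158 [0.2366 0.6081] [0.2414 0.6238]
top knob 74 s 0.2368 y 0.5786 [0.2234 0.5652] [0.2485 0.5898]
top nose 27 s 0.1135 y 0.4885 [0.1115 0.4565] [0.1152 0.5217]
scene pointer 0
scene line 7 s 0.2384 y 0.5919 [0.2341 0.5882] [0.2418 0.5948]
scene mark 12 s 0.2420 y 0.6157 [0.2399 0.6079] [0.245  0.6276]
scene knob 84 s 0.2401 y 0.5812 [0.2285 0.5667] [0.2538 0.5997]
scene nose 36 s 0.1157 y 0.4909 [0.1122 0.4563] [0.1207 0.5223]
```

Top view: pointer at 0.2371 against marker 0.2392; scene agrees it is about 2–3 mm short. That passes, but with little margin, so I go back and nudge it on.

{"name": "send_rows", "arguments": {"commands": [[[0,0,0,-0.007,-0.033,0,0.7],[0,0,0,-0.008,-0.038,0,0.7],[0,0,0,-0.008,-0.038,0,0.7],[0,0,0,-0.008,-0.038,0,0.7],[0,0,0,-0.008,-0.038,0,0.7],[0,0,0,-0.008,-0.038,0,0.7],[0,0,0,-0.008,-0.038,0,0.7],[0,0,0,0,0,0.01,0.7],[0,0,0,0,0,0,0.7],[0,0,0,0,0,0.03,0.7],[0,0,0,0,0,0.03,0.7],[0,0,0,0,0,0.03,0.7],[0,0,0,0,0,0.01,0.7],[0,0,0,0,0,0,0.7]]]}}

```text
time: 8.35
eef_pos: [0.5964, -0.1828, 0.1096]
tcp_rot: [3.138, -0.007, -3.047]
force: [-0.4, 1.5, 0.7]
grip_width: 0.0666
```

```bash
python3 w.py
```

```text
8.35 [ 0.5964 -0.1828  0.1096] yaw [ 179.79   -0.39 -174.6 ] S [0.2383 0.5765] w 0.0666 F [-0.4  1.5  0.7]
```

{"name": "send_rows", "arguments": {"commands": [[[0,0,0,-0.0025,-0.0015,-0.003,0.7],[0,0,0,0,0,0,0.2],[0,0,0,0,0,0,0],[0,0,0,0,0,0,0],[0,0,0,0,0,0,0],[0,0,0,0,0,0,0],[0,0,0,0,0,0,0],[0,0,0,0,0,0,0],[0,0,0,0,0,0,0],[0,0,0,0,0,0,0],[0,0,0,0,0,0,0],[0,0,0,0,0,0,0],[0,0,0,0,0,0,0],[0,0,0,0,0,0,0],[0,0,0,0,0,0,0],[0,0,0,0,0,0,0]]]}}

```text
time: 9.68
eef_pos: [0.6019, -0.1854, 0.1168]
tcp_rot: [3.142, 0.0, -3.047]
force: [-1.1, 2.0, 2.5]
grip_width: 0.0239
```

```bash
python3 w.py
```

```text
9.6833 [ 0.6019 -0.1854  0.1168] yaw [ 180.      0.   -174.61] S [0.2414 0.5817] w 0.0239 F [-1.1  2.   2.5]
```

{"name": "send_rows", "arguments": {"commands": [[[0,0,0,0,-0.0008,0,0],[0,0,0,0,0,0,0],[0,0,0,0,0,0,0.4],[0,0,0,0,0,0,0.7],[0,0,0,0,0,0,0.7],[0,0,0,0,0,0,0.7],[0,0,0,0,0,0,0.7],[0,0,0,0,0,-0.01,0.7],[0,0,0,0,0,-0.03,0.7],[0,0,0,0,0,-0.03,0.7],[0,0,0,0,0,-0.03,0.7],[0,0,0,0,0,-0.007,0.7],[0,0,0,0.007,0.033,0,0.7],[0,0,0,0.008,0.038,0,0.7],[0,0,0,0.008,0.038,0,0.7],[0,0,0,0.008,0.038,0,0.7],[0,0,0,0.008,0.038,0,0.7],[0,0,0,0.008,0.038,0,0.7],[0,0,0,0.008,0.038,0,0.7],[0,0,0,0,0,0,0.7]]]}}

```text
time: 11.35
eef_pos: [0.5207, 0.0735, 0.2238]
tcp_rot: [3.139, -0.0, -3.042]
force: [-0.9, 0.3, -0.8]
grip_width: 0.0668
```

```bash
python3 w.py
python3 - <<'E'
from h import *
for n in("scene","top"):
    im,d=get_image(n);np.savez(n+"4.npz",im=im,d=d)
E
python3 meas.py 4
```

```text
11.35 [0.5207 0.0735 0.2238] yaw [ 1.7986e+02 -2.0000e-02 -1.7427e+02] S [-0.024   0.5253] w 0.0668 F [-0.9  0.3 -0.8]
top pointer 12 s 0.2399 y 0.5514 [0.2374 0.5387] [0.2418 0.5599]
top line 1
top mark 11 s 0.2393 y 0.6159 [0.2366 0.6081] [0.2418 0.6238]
top knob 71 s 0.2399 y 0.5785 [0.2266 0.5652] [0.2514 0.5903]
top nose 27 s 0.1135 y 0.4886 [0.1115 0.4565] [0.1152 0.5217]
scene pointer 0
scene line 6 s 0.2408 y 0.5915 [0.2341 0.5882] [0.2443 0.5936]
scene mark 12 s 0.2420 y 0.6158 [0.2399 0.6079] [0.245  0.6276]
scene knob 80 s 0.2430 y 0.5811 [0.2321 0.5667] [0.2576 0.5992]
scene nose 40 s 0.1158 y 0.4905 [0.1115 0.4563] [0.1207 0.5223]
```

Pointer and marker now agree to about 1 mm in both views. On to the deck grip.

{"name": "send_rows", "arguments": {"commands": [[[0,0,0,0.007,0.034,0,0.7],[0,0,0,0.008,0.037,0,0.7],[0,0,0,0.008,0.037,0,0.7],[0,0,0,0.006,0.028,0,0.7],[0,0,0,0.002,0.009,0,0.7],[0,0,0,0,0,0,0.7],[0,0,0,0,0,0,0.7],[0,0,0,0,0,0,0.7]]]}}

```text
time: 12.12
eef_pos: [0.4789, 0.2084, 0.2235]
tcp_rot: [-3.141, -0.0, -3.049]
force: [1.2, -0.6, 0.1]
grip_width: 0.0668
```

```bash
python3 w.py
python3 - <<'E'
from h import *
im,d=get_image("scene");cv2.imwrite("pics/s5.png",cv2.resize(im[80:265,140:350],None,fx=3.2,fy=3.2,interpolation=cv2.INTER_CUBIC))
E
```

```text
12.1167 [0.4789 0.2084 0.2235] yaw [-179.95   -0.   -174.72] S [-0.1622  0.4965] w 0.0668 F [ 1.2 -0.6  0.1]
```

View pics/s5.png

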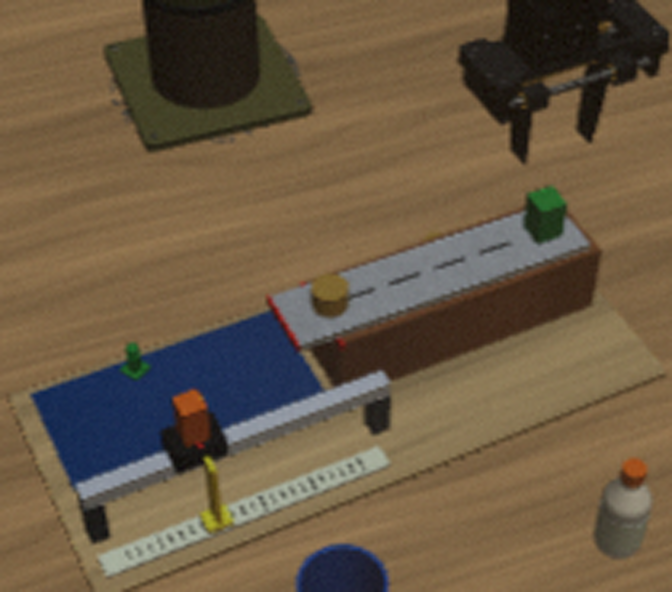

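{"name": "send_rows", "arguments": {"commands": [[[0,0,0,0.001,0.0045,0.015,0.7],[0,0,0,0,0,0.03,0.7],[0,0,0,0,0,0.03,0.7],[0,0,0,0,0,0.025,0.7],[0,0,0,0,0,0.008,0.7],[0,0,0,0,0,0,0.7],[0,0,0,0,0,0,0.7]]]}}

```text
time: 12.75
eef_pos: [0.4774, 0.2137, 0.1163]
tcp_rot: [-3.142, 0.0, -3.049]
force: [0.5, 0.2, 0.6]
grip_width: 0.0668
```

```bash
python3 w.py
```

```text
12.75 [0.4774 0.2137 0.1163] yaw [-1.8000e+02  2.0000e-02 -1.7467e+02] S [-0.1677  0.4955] w 0.0668 F [0.5 0.2 0.6]
```

{"name": "send_rows", "arguments": {"commands": [[[0,0,0,0,0,0.002,0.7],[0,0,0,0,0,0,0.4],[0,0,0,0,0,0,0.2],[0,0,0,0,0,0,0],[0,0,0,0,0,0,0],[0,0,0,0,0,0,0],[0,0,0,0,0,0,0],[0,0,0,0,0,0,0],[0,0,0,0,0,0,0],[0,0,0,0,0,0,0],[0,0,0,0,0,0,0],[0,0,0,0,0,0,0],[0,0,0,0,0,0,0],[0,0,0,0,0,0,0],[0,0,0,0,0,0,0]]], "force": 40}}

```text
time: 14.0
eef_pos: [0.4767, 0.2143, 0.1138]
tcp_rot: [-3.141, -0.0, -3.048]
force: [-1.6, -1.5, 3.5]
grip_width: 0.0301
```

```bash
python3 w.py
python3 - <<'E'
from h import *
for n in("scene","top"):
    im,d=get_image(n);np.savez(n+"6.npz",im=im,d=d)
E
python3 meas.py 6
```

```text
14.0 [0.4767 0.2143 0.1138] yaw [-1.7999e+02 -2.0000e-02 -1.7461e+02] S [-0.1683  0.4948] w 0.0301 F [-1.6 -1.5  3.5]
top pointer 13 s 0.2399 y 0.5513 [0.2374 0.5387] [0.244  0.5599]
top line 3 s 0.2509 y 0.5903 [0.2296 0.588 ] [0.2604 0.5939]
top mark 12 s 0.2393 y 0.6158 [0.2362 0.6081] [0.2418 0.6238]
top knob 72 s 0.2399 y 0.5788 [0.2259 0.5655] [0.2514 0.5903]
top nose 27 s 0.1132 y 0.4892 [0.1112 0.4565] [0.1148 0.5217]
scene pointer 0
scene line 6 s 0.2405 y 0.5914 [0.2341 0.5882] [0.2443 0.5936]
scene mark 12 s 0.2420 y 0.6158 [0.2399 0.6079] [0.245  0.6276]
scene knob 81 s 0.2431 y 0.5812 [0.2321 0.5667] [0.2576 0.5997]
scene nose 40 s 0.1154 y 0.4892 [0.1117 0.4563] [0.1207 0.5223]
```

{"name": "send_rows", "arguments": {"commands": [[[0,0,0,0,-0.002,0,0],[0,0,0,0,-0.004,0,0],[0,0,0,0,-0.006,0,0],[0,0,0,0,-0.007,0,0],[0,0,0,0,-0.007,0,0],[0,0,0,0,-0.007,0,0],[0,0,0,0,-0.007,0,0],[0,0,0,0,-0.007,0,0],[0,0,0,0,-0.007,0,0],[0,0,0,0,-0.006,0,0],[0,0,0,0,-0.004,0,0],[0,0,0,0,-0.002,0,0],[0,0,0,0,0,0,0],[0,0,0,0,0,0,0]]]}}

```text
time: 15.27
eef_pos: [0.4831, 0.1479, 0.1138]
tcp_rot: [-3.14, 0.0, -3.048]
force: [0.2, -2.2, 3.8]
grip_width: 0.0298
```

```bash
python3 w.py
```

```text
15.2667 [0.4831 0.1479 0.1138] yaw [-1.7992e+02  1.0000e-02 -1.7462e+02] S [-0.1016  0.495 ] w 0.0298 F [ 0.2 -2.2  3.8]
```

{"name": "send_rows", "arguments": {"commands": [[[0,0,0,0,-0.002,0,0],[0,0,0,0,-0.004,0,0],[0,0,0,0,-0.006,0,0],[0,0,0,0,-0.006,0,0],[0,0,0,0,-0.006,0,0],[0,0,0,0,-0.006,0,0],[0,0,0,0,-0.006,0,0],[0,0,0,0,-0.006,0,0],[0,0,0,0,-0.006,0,0],[0,0,0,0,-0.005,0,0],[0,0,0,0,-0.003,0,0],[0,0,0,0,-0.002,0,0],[0,0,0,0,0,0,0],[0,0,0,0,0,0,0],[0,0,0,0,0,0,0]]]}}

```text
time: 16.52
eef_pos: [0.4885, 0.0913, 0.1139]
tcp_rot: [3.141, 0.0, -3.047]
force: [0.4, 5.8, 5.2]
grip_width: 0.0296
```

```bash
python3 w.py
python3 - <<'E'
from h import *
im,d=get_image("scene");cv2.imwrite("pics/s7.png",cv2.resize(im[130:265,140:340],None,fx=4,fy=4,interpolation=cv2.INTER_CUBIC));np.savez("scene7.npz",im=im,d=d)
im,d=get_image("top");cv2.imwrite("pics/t7.png",cv2.resize(im[145:265,170:370],None,fx=4,fy=4,interpolation=cv2.INTER_CUBIC));np.savez("top7.npz",im=im,d=d)
E
python3 meas.py 7
```

```text
16.5167 [0.4885 0.0913 0.1139] yaw [ 1.7997e+02  3.0000e-02 -1.7459e+02] S [-0.0447  0.495 ] w 0.0296 F [0.4 5.8 5.2]
top pointer 12 s 0.2399 y 0.5514 [0.2374 0.5387] [0.2418 0.5599]
top line 2 s 0.2600 y 0.5912 [0.26   0.5909] [0.2604 0.5939]
top mark 12 s 0.2393 y 0.6157 [0.2366 0.6054] [0.2418 0.6238]
top knob 70 s 0.2399 y 0.5786 [0.2259 0.5661] [0.2514 0.5903]
top nose 28 s 0.2366 y 0.4922 [0.2349 0.4581] [0.2382 0.5237]
scene pointer 3 s 0.2369 y 0.5285 [0.222  0.5278] [0.2403 0.5291]
scene line 6 s 0.2407 y 0.5915 [0.2341 0.5882] [0.2443 0.5936]
scene mark 13 s 0.2420 y 0.6157 [0.2399 0.6079] [0.2452 0.6296]
scene knob 80 s 0.2430 y 0.5811 [0.2321 0.5667] [0.2576 0.5997]
scene nose 40 s 0.2388 y 0.4896 [0.1728 0.4559] [0.2418 0.5224]
```

View pics/t7.png

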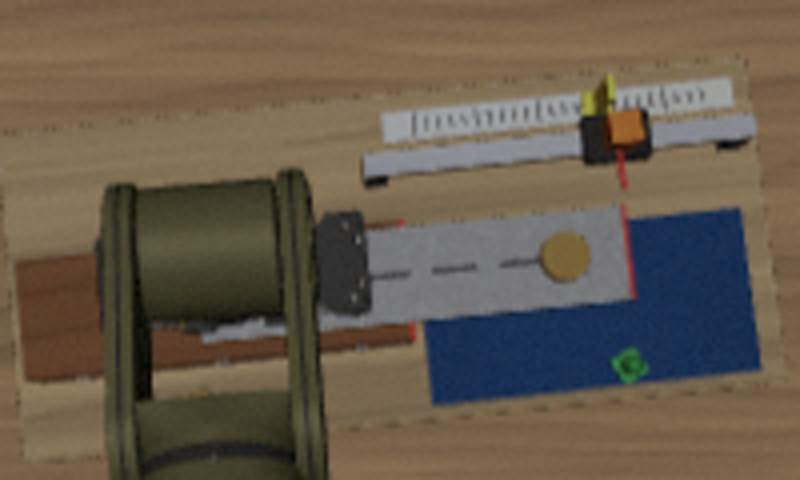

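View pics/s7.png

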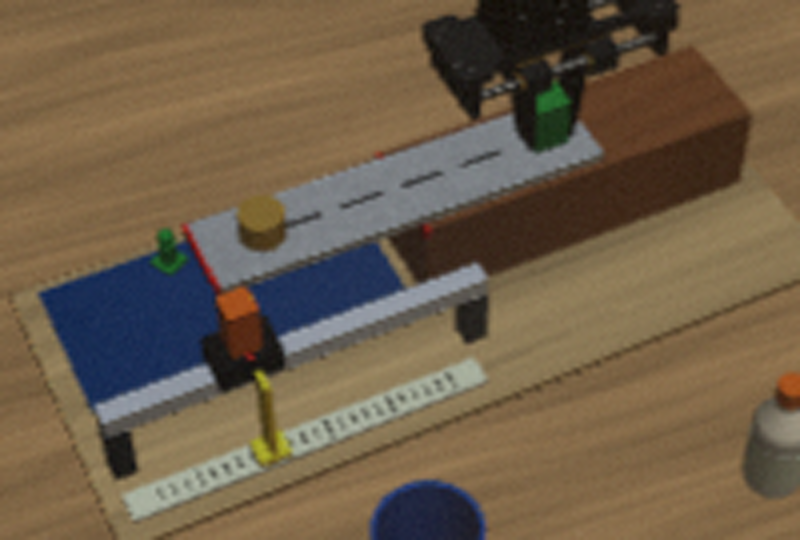

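Top view: the nose line (zoomed (628,250)) is nearly level with the pointer (622,170). It is still 2–3 mm short, so one last 2 mm.

{"name": "send_rows", "arguments": {"commands": [[[0,0,0,0,-0.001,0,0],[0,0,0,0,-0.001,0,0],[0,0,0,0,0,0,0],[0,0,0,0,0,0,0],[0,0,0,0,0,0,0],[0,0,0,0,0,0,0],[0,0,0,0,0,0,0],[0,0,0,0,0,0,0]]]}}

```text
time: 17.28
eef_pos: [0.4887, 0.0894, 0.1139]
tcp_rot: [3.141, 0.0, -3.047]
force: [-0.1, 4.7, 5.7]
grip_width: 0.0297
```

```bash
python3 w.py
python3 - <<'E'
from h import *
for n in("scene","top"):
    im,d=get_image(n);np.savez(n+"8.npz",im=im,d=d)
E
python3 meas.py 8
python3 - <<'E'
from st import *
for n in("top","scene"):
    z=np.load(n+"8.npz");im,d=z["im"],z["d"];P=cloud(n,im,d);hsv=cv2.cvtColor(im,cv2.COLOR_BGR2HSV)
    s=P[...,:2]@X;y=P[...,:2]@Y
    m=(hsv[...,1]<90)&(hsv[...,2]>60)&(s>.0)&(s<.235)&(abs(y-.489)<.028)&(abs(P[...,2]-.1)<.009)
    A=np.c_[s[m],y[m]-.489,np.ones(m.sum())];c=np.linalg.lstsq(A,P[...,2][m],rcond=None)[0];print(n,m.sum(),"slopes",c[:2].round(4),"z nose",(c[0]*.242+c[2]).round(4))
E
```

```text
17.2833 [0.4887 0.0894 0.1139] yaw [ 1.7996e+02  2.0000e-02 -1.7459e+02] S [-0.0428  0.4949] w 0.0297 F [-0.1  4.7  5.7]
top pointer 12 s 0.2399 y 0.5514 [0.2374 0.5387] [0.2418 0.5599]
top line 2 s 0.2601 y 0.5913 [0.26   0.5909] [0.2604 0.5939]
top mark 11 s 0.2393 y 0.6158 [0.2366 0.6081] [0.2418 0.6238]
top knob 72 s 0.2399 y 0.5786 [0.2259 0.5652] [0.2514 0.5903]
top nose 26 s 0.2385 y 0.4923 [0.2367 0.461 ] [0.24   0.5234]
scene pointer 3 s 0.2363 y 0.5285 [0.222  0.5278] [0.2403 0.5291]
scene line 6 s 0.2407 y 0.5915 [0.2341 0.5882] [0.2443 0.5936]
scene mark 13 s 0.2420 y 0.6159 [0.2399 0.6079] [0.2452 0.6296]
scene knob 80 s 0.2431 y 0.5810 [0.2321 0.5667] [0.2576 0.5997]
scene nose 35 s 0.2407 y 0.4873 [0.1912 0.4528] [0.2434 0.5212]
top 1106 slopes [-0.0008  0.0016] z nose 0.099
scene 924 slopes [ 0.0018 -0.0033] z nose 0.1012
```

```bash
python3 -c "
from workcell import manip
print(manip.sign_off())"
```

```text
the job is handed in; nothing more can be done
None
```

The gauge is set to the yellow marker, and the deck is slid out so its nose is level with the pointer. I handed the job in at about 17 s with the gripper still holding the deck (40 N grip setting). `sign_off` gives no verdict, so the result is not confirmed.

- **Gauge:** My first placing left the pointer 2–3 mm short of the marker, so I went back, gripped the knob again and nudged it on. The pointer then stood within about 1 mm of the marker: +0.6 mm in the top view, −1.3 mm in the scene view (read on the carriage's red line).
- **Nose:** In the top view the red paint centre was 1.4 mm short of the pointer. Because the paint sits just behind the nose edge, the true gap is smaller. Arm position plus the known deck length puts them level.
- **Deck:** It is level, with depth slopes under 0.004 rad. The nose top is about 100 mm above the table and 2–3 mm or less off the centre line. The tool reads about 5.7 N upward, meaning the arm is holding the tail down.
- **Disagreements:** The two cameras differ by 2–3 mm in absolute position along the rail, so I relied on differences within one view. The thin pointer was barely visible in the scene view and could only be read properly from the top.
- **Bystanders:** None looked disturbed in the pictures I viewed, but I did not measure their positions at the end.

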